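# Press the pipe cap onto its marking stand

## Task

Pick up the domed stainless pipe cap and press it, open end down, onto the thick tapered spigot with the rubber ribs, until its rim is fully home on the round collar and it stays there by friction when you let go. Press it on, do not drop it; leave the open-topped sleeve standing where it is.

Things in the scene. Friction and masses are not known exactly. Their poses are not given: they have to be found in the camera images.
- cap: Domed stainless pipe cap, 0.12 kg, standing open end down. Outer diameter 52 mm, bore 46 mm (straight, 57 mm deep), 72 mm high: straight side up to 58 mm, closed shallow dome above. Grip it across the 52 mm side from above. Origin: centre of the open rim (underside); z up through the dome.
- stand: Thick marking stand, fixed: base disc 100 mm wide, collar 66 mm wide with its flat top 22 mm up, upright taper with six sprung black ribs (52 mm wide at the collar, 38 mm at height 56), nose tip 14 mm wide at height 76. A cap just set on it stops about 11 mm above the collar; pressing it home takes up to 15 N. Home: cap origin 22 mm above this origin. Origin: underside centre, bench level; z up.
- slim_stand: Slim marking stand for small fittings, not used: the same 100 mm base disc, but a plain thin tapered spigot, 19 mm across at the foot and 10 mm at the top, 66 mm high in all. Fixed to the bench. Origin: centre of the underside; z up.
- sleeve: Open-topped stainless pipe sleeve, a plain tube standing upright: outer diameter 52 mm, bore 46 mm, 45 mm high. Not used, to be left alone. Origin: centre of the underside. A loose 90 degree steel elbow, 38 mm thick and about 75 mm across, not listed, lies near by; the cap, sleeve and elbow lie at least 100 mm apart.

How it is judged:
By the outcome, as a careful person would: the job done as asked, in the order asked, and still so for the second after the job is handed in, with the robot touching nothing.
It also fails if it takes over 40 s, if anything falls off the work surface, if the arm or the gripper's body presses on something with over 40 N, if the wrist force passes 120 N, or if a joint passes its speed limit or range.

## Robot

A 6-joint arm with a two-finger parallel gripper is mounted at the origin on the work surface. World frame = base frame: x ahead of the robot, y to its left, z up, the work surface at z = 0. Lengths are in m, angles in rad, forces in N, time in s.
With the tool pointing down it reaches from about 0.35 to 0.8 m from the base axis. Payload 7.3 kg.
Tool frame: the origin (TCP) lies on the centre line of the jaws, within the pads' length; the fingertips stand 8 mm ahead of it and the grasp point (between the pads) lies 11 mm behind it; z points along the fingers, y is the line along which they close (so a half turn about z gives the same grasp; the last joint's range is limited). The gripper opens to 85 mm and grips with 20 to 120 N. Pads are 22 mm wide; open, the fingers measure 114 mm over their backs; the gripper's body (76 mm by 85 mm) begins 54 mm behind the grasp point. The pads swing forward as they close: fully open they stand 13 mm farther back than shut.
Start: joints at [1.167, 0.342, 1.524, -0, 1.275, -0.146], TCP at [0.134, 0.508, 0.239] pointing down, gripper open.
Joint ranges: [-2.53, 2.53], [-0.77, 2.02], [0.04, 2.7], [-1, 4.14], [0.28, 2.66], [-3.11, 3.11]. Speed limits (rad/s): [2.57, 2.57, 3.14, 3.14, 3.14, 3.14].

## Interface

Orientations are given as a 3x3 rotation matrix whose columns are the frame's x, y, z axes.
In Python, from station import arm, camrig, sense gives the robot as it stands (arm), with the cameras (camrig) and the readings as plain functions.
- The arm moves only by the shell command python3 steer.py 'ROWS' [FORCE]. ROWS is a JSON list of rows, 1 to 10 of them, each of 5 numbers: dx, dy, dz in m, then a turn about the tool's z in rad, then the finger opening in m; each row is the pose to reach, as a shift and turn from the pose commanded when the command began, along the tool's axes at that moment; what a row does not reach only later rows make up. A row lasts 1/10 s, in which the tool goes at most 0.05 m and 0.15 rad, less where a joint would pass 70% of its speed; a pose out of reach is approached as far as the arm can. The fingers move at their own pace and stop on an object; FORCE is the grip in N (left out, the last holds). Time passes only in rows, so rows that do not move let the fingers close. It prints the time, the measured TCP pose, the force, the opening and the grip force at its end.
- sense(): the state, without advancing time (a new reading comes with each control period).
- camrig.get_image(name): name is "scene" or "top" or "wrist"; returns the picture (480x640x3 uint8, red, green, blue); there is no depth.
- camrig.camera_info(name): a dict with "fx", "fy", "cx", "cy" (pixels), "xyz" and "orientation" of the camera in the world. Camera axes: x right, y up, looking along -z (the intrinsics and any distortion apply to the point x, -y, -z); pixel columns grow to the right and rows downward; lengths in m; the calibration is good to about 2 mm. A picture is of the moment at which its call begins: read the wrist's pose just before it. camera_info takes no time and is no camera call; for the wrist camera it gives the pose at the moment of the call.
- arm.finish_job(): hands the job in; it is judged then, once.
The state is a dict: "clock": time; "joint_pos": joint angles; "qd": joint speeds; "joint_torque": joint torques, N m; "tool_pos": TCP position; "ee_rot": TCP orientation; "contact_force": force on the tool from outside, world axes, zero at the start; "moment": the same for the moment, N m; "gripper_width": finger opening in m; "grip_force": force on a finger pad.
Only numpy, scipy, OpenCV 4.12 (cv2) and the standard library are available. Lean on these libraries where they do the work, as an engineer would, in place of code of your own. Each camera call takes 0.05 s, during which the arm holds its last target. There are 200 camera calls.

## Working session

There is one attempt and no reset: what is moved stays moved. The work goes in short steps, Python scripts to look and compute and a shell command to move; the robot and the scene stay as the last step left them, time stands still between calls to the robot, and variables do not carry over. Pictures are saved under pics/ and viewed, at most 10 in all, crops included, and the job is handed in when it is done.

```bash
ls; mkdir -p pics
python3 - <<'E'
from station import arm, camrig, sense
import cv2
for n in("top","scene"):
    im=camrig.get_image(n);cv2.imwrite(f"pics/{n}0.png",im[:,:,::-1]);print(n,camrig.camera_info(n))
s=sense();print(s)
E
```

```text
pics
station.py
steer.py
top {'fx': 452.3628460392099, 'fy': 452.3628460392099, 'cx': 326.03406063594946, 'cy': 238.79360520690622, 'xyz': array([0.46412717, 0.00729298, 0.95557052]), 'orientation': array([[-0.02911435,  0.99570807, -0.087851  ],
       [-0.99956991, -0.02869255,  0.0060605 ],
       [ 0.00351381,  0.08798966,  0.99611519]])}
scene {'fx': 612.622387703126, 'fy': 612.622387703126, 'cx': 318.1603490390398, 'cy': 244.94677638769778, 'xyz': array([ 1.06703778, -0.57988772,  1.12471519]), 'orientation': array([[ 0.7616526 , -0.51418753,  0.39433046],
       [ 0.6478061 ,  0.61853906, -0.44469842],
       [-0.01525041,  0.59415539,  0.8042057 ]])}
{'clock': 0.1, 'joint_pos': array([ 1.16703132e+00,  3.42693530e-01,  1.52492592e+00, -1.10221576e-05,
        1.27536967e+00, -1.46017079e-01]), 'qd': array([ 0.00023955, -0.00141967, -0.00337956,  0.00124099,  0.00038314,
        0.00097472]), 'joint_torque': array([ 2.99076783e-03, -4.34444904e+01, -2.46488070e+01,  3.24424059e-05,
        4.58706592e-03, -1.73528792e-05]), 'tool_pos': array([0.13368005, 0.50734493, 0.23867288]), 'ee_rot': array([[-9.66967258e-01,  2.54900041e-01, -5.38952986e-04],
       [ 2.54900538e-01,  9.66966419e-01, -1.28832002e-03],
       [ 1.92756613e-04, -1.38314268e-03, -9.99999025e-01]]), 'contact_force': array([0.16933703, 0.0528631 , 1.22729904]), 'moment': array([-0.02302733, -0.0001194 , -0.05000928]), 'grip_force': 0.0, 'gripper_width': 0.08539738632122795}
```

View pics/top0.png

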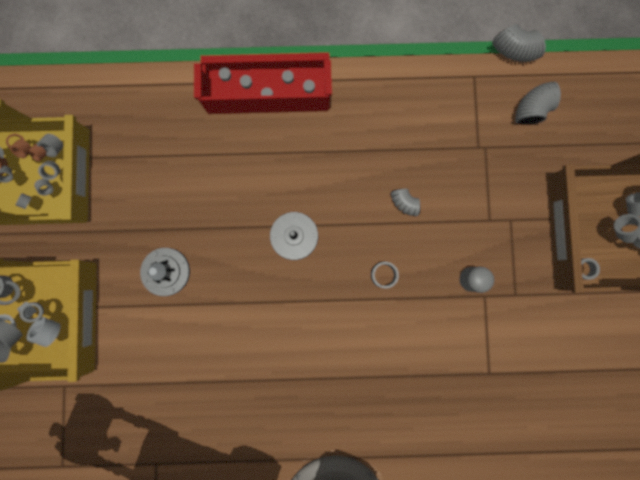

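View pics/scene0.png

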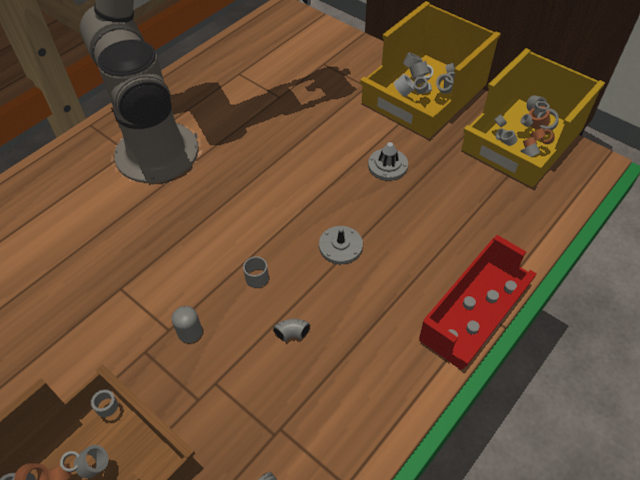

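The top view shows the stand at about (164,272), the cap at (478,279), the sleeve at (385,275), the slim stand at (294,236) and the elbow at (406,201). The scene view confirms this: the cap is domed at (187,324) and the ribbed stand is at (388,158).

```bash
cat > h.py <<'E'
import numpy as np, cv2
from station import arm, camrig, sense
def ray(ci,u,v,z):
    d=ci["orientation"]@np.array([(u-ci["cx"])/ci["fx"],-(v-ci["cy"])/ci["fy"],-1])
    return ci["xyz"]+d*(z-ci["xyz"][2])/d[2]
def blobs(im,box,smax=60,vmin=60):
    h=cv2.cvtColor(im,cv2.COLOR_RGB2HSV); m=((h[...,1]<smax)&(h[...,2]>vmin)).astype(np.uint8)
    k=np.zeros_like(m);x0,y0,x1,y1=box;k[y0:y1,x0:x1]=m[y0:y1,x0:x1]
    k=cv2.morphologyEx(k,cv2.MORPH_OPEN,np.ones((3,3)))
    c,_=cv2.findContours(k,cv2.RETR_EXTERNAL,cv2.CHAIN_APPROX_NONE)
    return max(c,key=cv2.contourArea)
def totool(p):
    s=sense(); return s["ee_rot"].T@(np.array(p)-s["tool_pos"])
E
python3 - <<'E'
from h import *
im=cv2.imread("pics/top0.png")[:,:,::-1].copy();ci=camrig.camera_info("top")
for n,b,z in(("stand",(120,235,210,310),.008),("cap",(450,250,510,310),.058),("sleeve",(360,250,412,300),.045),("slim",(262,205,325,265),.008)):
    c=blobs(im,b);e=cv2.fitEllipse(cv2.convexHull(c));mc=cv2.minEnclosingCircle(c);print(n,e,cv2.boundingRect(c),mc,ray(ci,*e[0],z),ray(ci,*e[0],0))
E
```

```text
stand ((164.44200134277344, 271.500244140625), (48.06583786010742, 49.74484634399414), 55.7215690612793) (140, 248, 50, 48) ((164.5, 271.5), 24.909936904907227) [0.48891756 0.34061544 0.008     ] [0.48912686 0.34342956 0.        ]
cap ((479.50146484375, 279.6131591796875), (25.963123321533203, 27.99863052368164), 62.28639221191406) (467, 267, 27, 26) ((479.016845703125, 280.3514709472656), 14.644686698913574) [ 0.4534987  -0.29932141  0.058     ] [ 0.4528119  -0.31913449  0.        ]
sleeve ((384.5220642089844, 274.6408386230469), (26.637348175048828, 27.634443283081055), 105.15950775146484) (371, 262, 28, 26) ((384.6689147949219, 274.56756591796875), 13.908079147338867) [ 0.46883368 -0.11351806  0.045     ] [ 0.46906628 -0.11948848  0.        ]
slim ((293.5492858886719, 235.49777221679688), (47.92324447631836, 48.35797119140625), 79.14535522460938) (270, 212, 48, 48) ((293.6308288574219, 235.43458557128906), 24.277481079101562) [0.55662279 0.06963559 0.008     ] [0.5574037  0.07016193 0.        ]
```

```bash
python3 steer.py '[[-0.41,-0.31,0,0,0.085],[-0.41,-0.31,0,0,0.085],[-0.41,-0.31,0,0,0.085],[-0.41,-0.31,0,0,0.085],[-0.41,-0.31,0,0,0.085],[-0.41,-0.31,0,0,0.085],[-0.41,-0.31,0,0,0.085],[-0.41,-0.31,0,0,0.085],[-0.41,-0.31,0,0,0.085],[-0.41,-0.31,0,0,0.085]]'; python3 -c "
from h import *
print(totool([.4525,-.302,.24]))"
```

```text
clock: 1.1
tool_pos: [0.4434, 0.1125, 0.2392]
ee_rot: [[-0.967, 0.255, -0.0], [0.255, 0.967, 0.0], [0.0, 0.0, -1.0]]
contact_force: [0.1, 1.0, -0.5]
gripper_width: 0.0849
grip_force: 0.0
[-0.1146393  -0.39839843 -0.00090663]
```

```bash
python3 steer.py '[[-0.105,-0.392,0,0,0.085],[-0.105,-0.392,0,0,0.085],[-0.105,-0.392,0,0,0.085],[-0.105,-0.392,0,0,0.085],[-0.105,-0.392,0,0,0.085],[-0.105,-0.392,0,0,0.085],[-0.105,-0.392,0,0,0.085],[-0.105,-0.392,0,0,0.085],[-0.105,-0.392,0,0,0.085],[-0.105,-0.392,0,0,0.085]]'; python3 -c "
from h import *
ci=camrig.camera_info('wrist');print(ci)
im=camrig.get_image('wrist');cv2.imwrite('pics/w1.png',im[:,:,::-1])"
```

```text
clock: 2.1
tool_pos: [0.4436, -0.2924, 0.2384]
ee_rot: [[-0.966, 0.258, -0.001], [0.258, 0.966, 0.001], [0.001, 0.001, -1.0]]
contact_force: [0.2, 0.6, -0.4]
gripper_width: 0.085
grip_force: 0.0
{'fx': 331.94499846240717, 'fy': 331.94499846240717, 'cx': 316.11615304244526, 'cy': 239.87162302007212, 'xyz': array([ 0.38019128, -0.27521135,  0.373108  ]), 'orientation': array([[ 0.25744472, -0.93234159, -0.25389245],
       [ 0.96629134,  0.24889069,  0.06583676],
       [ 0.00180912, -0.2622834 ,  0.9649892 ]])}
```

View pics/w1.png

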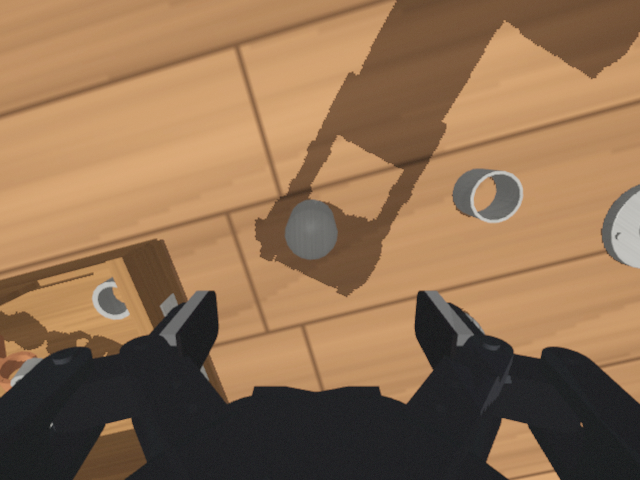

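The wrist view shows the cap at (311,230), in the gripper's own shadow and between the two fingers laterally. The sleeve is at (490,195).

Run:
```python
from h import *
ci=camrig.camera_info('wrist');im=camrig.get_image('wrist')
c=blobs(im,(270,185,350,275),70,50).reshape(-1,2)
print(c.min(0),c.max(0),cv2.fitEllipse(c))
top=c[c[:,1]==c[:,1].min()].mean(0);bot=c[c[:,1]==c[:,1].max()].mean(0)
n=ray(ci,*top,0);f=ray(ci,*bot,.058);print(n,f)
u=f[:2]-ci['xyz'][:2];u/=np.linalg.norm(u)
print('near',n[:2]+.026*u,'far',f[:2]-.026*u)
e=cv2.fitEllipse(c);print(ray(ci,*e[0],.04)); print(sense()['tool_pos'])
for p in(n[:2]+.026*u,f[:2]-.026*u):print(totool([*p,.24]))
```

```text
[283 200] [335 259] ((309.5552978515625, 229.86700439453125), (51.359859466552734, 59.602787017822266), 3.101313591003418)
[ 0.4313583  -0.29556003  0.        ] [ 0.4805807  -0.30769661  0.058     ]
near [ 0.45600101 -0.30385077] far [ 0.45593798 -0.29940587]
[ 0.45602859 -0.30028728  0.04      ]
[ 0.44402758 -0.29021255  0.23889361]
[-0.01504935 -0.01013989 -0.00113488]
[-0.01385697 -0.00585745 -0.00112858]
```

```bash
python3 steer.py '[[-0.0145,-0.008,0,0,0.085],[-0.0145,-0.008,0.05,0,0.085],[-0.0145,-0.008,0.1,0,0.085],[-0.0145,-0.008,0.14,0,0.085],[-0.0145,-0.008,0.17,0,0.085],[-0.0145,-0.008,0.19,0,0.085],[-0.0145,-0.008,0.207,0,0.085],[-0.0145,-0.008,0.207,0,0.085]]'; python3 -c "
from h import *
im=camrig.get_image('wrist');cv2.imwrite('pics/w2.png',im[:,:,::-1])"
```

```text
clock: 3.0
tool_pos: [0.4554, -0.2999, 0.0305]
ee_rot: [[-0.968, 0.253, -0.003], [0.253, 0.968, 0.003], [0.004, 0.002, -1.0]]
contact_force: [-0.2, -0.5, -0.0]
gripper_width: 0.0847
grip_force: 0.0
```

View pics/w2.png

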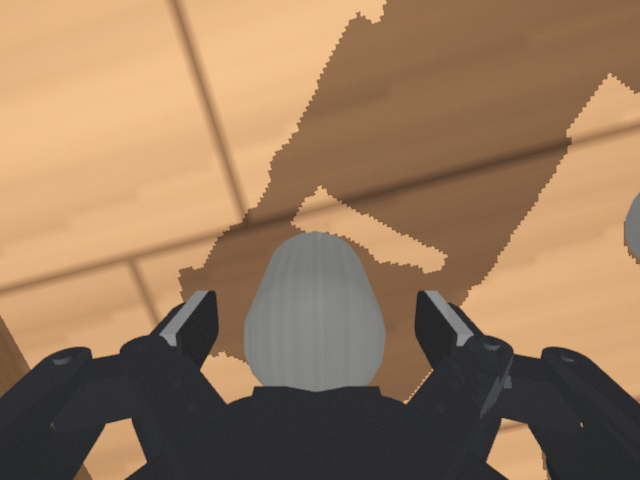

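The cap sits centred between the fingers at (315,320). I'll close on it.

```bash
python3 steer.py '[[0,0,0,0,0.045],[0,0,0,0,0.045],[0,0,0,0,0.045],[0,0,0,0,0.045],[0,0,0,0,0.045],[0,0,0,0,0.045]]' 90; python3 -c "
from h import *
print(sense())"
```

```text
clock: 3.65
tool_pos: [0.457, -0.303, 0.0342]
ee_rot: [[-0.967, 0.255, 0.002], [0.255, 0.967, -0.001], [-0.003, -0.001, -1.0]]
contact_force: [-0.4, 3.0, 7.8]
gripper_width: 0.0506
grip_force: 92.9
{'clock': 3.65, 'joint_pos': array([-7.25628756e-01,  6.26367065e-01,  1.69663908e+00,  7.50408400e-04,
        8.16013134e-01, -2.03916340e+00]), 'qd': array([ 0.00070462, -0.00080529,  0.0004531 ,  0.00182701, -0.00018592,
        0.0014726 ]), 'joint_torque': array([-1.13435559e+00, -4.59036827e+01, -1.65454745e+01, -3.64881260e-01,
       -6.95069153e-01,  3.77278507e-02]), 'tool_pos': array([ 0.45696566, -0.30301228,  0.03418869]), 'ee_rot': array([[-9.66956654e-01,  2.54930570e-01,  2.28793743e-03],
       [ 2.54928149e-01,  9.66959126e-01, -1.29888959e-03],
       [-2.54346864e-03, -6.72710281e-04, -9.99996539e-01]]), 'contact_force': array([-0.44923049,  2.98118656,  7.77122486]), 'moment': array([0.47859616, 0.04425963, 0.04262601]), 'grip_force': 92.94680432039894, 'gripper_width': 0.050581151382552716}
```

```bash
python3 steer.py '[[0,0,-0.03,0,0.045],[0,0,-0.07,0,0.045],[0,0,-0.12,0,0.045],[0,0,-0.16,0,0.045],[0.02,0.05,-0.17,0,0.045],[0.02,0.1,-0.17,0,0.045],[0.02,0.15,-0.17,0,0.045],[0.02,0.2,-0.17,0,0.045],[0.03,0.25,-0.17,0,0.045],[0.03,0.3,-0.17,0,0.045]]'; python3 -c "
from h import *
print(totool([.575,.335,.204]))"
```

```text
clock: 4.65
tool_pos: [0.5018, -0.0081, 0.2031]
ee_rot: [[-0.967, 0.255, 0.001], [0.255, 0.967, -0.0], [-0.001, 0.0, -1.0]]
contact_force: [0.7, -0.4, -1.2]
gripper_width: 0.0507
grip_force: 93.9
[ 0.01673635  0.3504474  -0.00091694]
```

```bash
python3 steer.py '[[0.01,0.05,0,0,0.045],[0.015,0.1,0,0,0.045],[0.015,0.15,0,0,0.045],[0.015,0.2,0,0,0.045],[0.015,0.25,0,0,0.045],[0.015,0.29,0,0,0.045],[0.015,0.32,0,0,0.045],[0.015,0.342,0,0,0.045],[0.015,0.342,0,0,0.045],[0.015,0.342,0,0,0.045]]'; python3 -c "
from h import *
import pickle
ci=camrig.camera_info('wrist');im=camrig.get_image('wrist');cv2.imwrite('pics/w3.png',im[:,:,::-1]);pickle.dump(ci,open('w3.pkl','wb'));print(ci['xyz'])
im=camrig.get_image('scene');cv2.imwrite('pics/s3.png',cv2.resize(im[60:240,260:500,::-1],None,fx=3,fy=3))"
```

```text
clock: 5.65
tool_pos: [0.5747, 0.3243, 0.2023]
ee_rot: [[-0.967, 0.254, -0.0], [0.254, 0.967, -0.0], [0.0, -0.001, -1.0]]
contact_force: [-0.1, -0.1, -1.7]
gripper_width: 0.0506
grip_force: 94.0
[0.51111086 0.34148765 0.33692066]
```

View pics/w3.png

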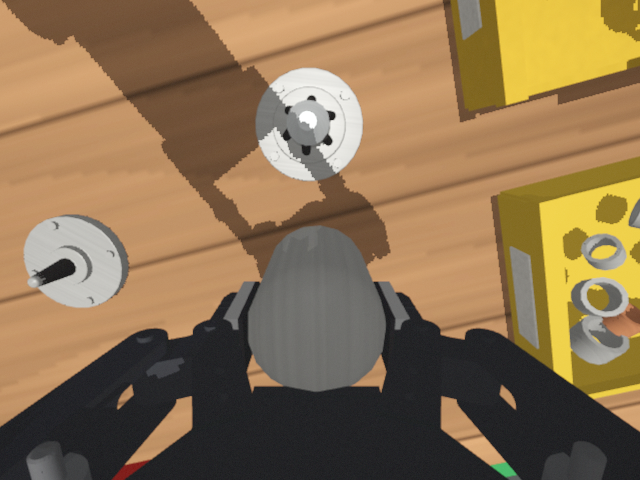

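View pics/s3.png

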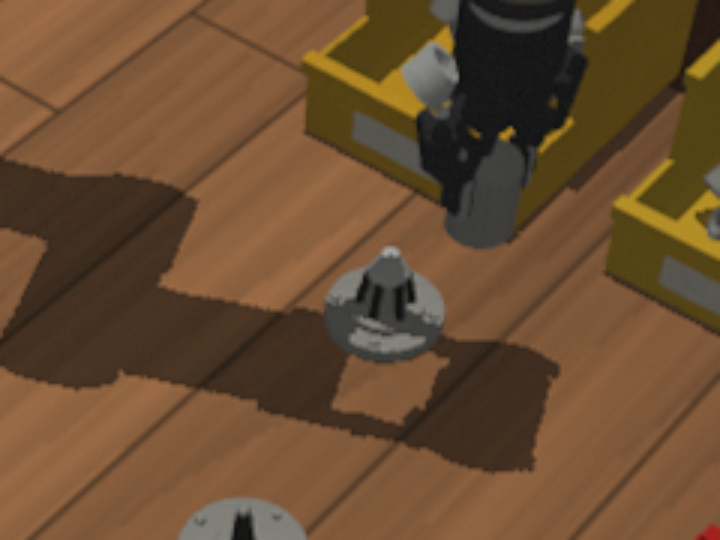

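The wrist view shows the stand almost directly below the camera: disc centre (309,124), nose tip (308,119). The held cap is upright with its near rim at row 226. In the scene crop the cap hangs straight in the fingers above the ribbed stand.

Run:
```python
from h import *
import pickle
ci=pickle.load(open('w3.pkl','rb'));im=cv2.imread('pics/w3.png')[:,:,::-1].copy()
c=blobs(im,(235,55,380,195),60,60);e=cv2.fitEllipse(cv2.convexHull(c));print(e,cv2.boundingRect(c))
for z in(0.,.005,.010):print(z,ray(ci,*e[0],z))
g=cv2.cvtColor(im,cv2.COLOR_RGB2GRAY);m=(g>235).astype(np.uint8);m[:95]=0;m[140:]=0;m[:,:290]=0;m[:,325:]=0
ys,xs=np.nonzero(m);print('nose',len(xs),xs.mean() if len(xs) else 0,ys.mean() if len(xs) else 0)
if len(xs):print(ray(ci,xs.mean(),ys.mean(),.076))
print(g[105:140:3,290:328:3])
# held cap near rim
k=blobs(im,(240,215,395,385),45,60).reshape(-1,2);t=k[:,1].min();tp=k[k[:,1]==t].mean(0)
tz=sense()['tool_pos'];p=ray(ci,*tp,tz[2]-.034);u=p[:2]-ci['xyz'][:2];u/=np.linalg.norm(u)
print('rim',tp,p,'cap centre est',p[:2]+.026*u,'tcp',tz)
d=k[k[:,1]==310][:,0];print(d.min(),d.max())
```

```text
((308.759765625, 123.81976318359375), (107.64020538330078, 113.5957260131836), 176.54556274414062) (255, 68, 108, 113)
0.0 [0.486604   0.34071237 0.        ]
0.005 [0.48696769 0.34072387 0.005     ]
0.01 [0.48733137 0.34073538 0.01      ]
nose 344 308.4738372093023 109.3546511627907
[0.48235241 0.34329909 0.076     ]
[[195 216 186 186 186 185 185 184 185 187 189 231 239]
 [124 184 184 185 188 190 188 188 184 183 181 190 239]
 [155 183 187 189 197 249 247 183 187 185 182 180 149]
 [130 132 171 188 255 255 255 255 234 184 182 179 177]
 [132 132 157 233 255 255 255 255 255 182 181 180 177]
 [131 131 131 185 255 255 255 255 255 190 179 180 176]
 [129 128 129 144 145 145 216 255 255 176 176 175 177]
 [130 128 126 136 147 147 146 255 246 172 173 175 176]
 [128 129 124 126 132 147 146 139 170 170 172 173 173]
 [127 126 126 125 125 123 122 126 168 168 172 170 170]
 [108 128 125 124 127 127 126 125 144 167 170 169  89]
 [ 71 122 123 123 126 126 125 124 123 166 169 134  44]]
rim [316.5 226. ] [0.548418   0.33194207 0.16860106] cap centre est [0.57360656 0.3254972 ] tcp [0.57494631 0.32334172 0.20260106]
249 383
```

```bash
python3 -c "
from h import *
import pickle
ci=pickle.load(open('w3.pkl','rb'));print(ray(ci,308.5,119.5,.076),totool([.4885,.3404,.2026]),sense()['tool_pos'])"
```

```text
[0.48915651 0.34148794 0.076     ] [ 8.79343177e-02 -5.61294146e-03  4.26186691e-06] [0.57494631 0.32334172 0.20260106]
```

```bash
python3 steer.py '[[0.05,-0.0055,0,0,0.045],[0.0875,-0.0055,0,0,0.045],[0.0875,-0.0055,0.04,0,0.045],[0.0875,-0.0055,0.08,0,0.045],[0.0875,-0.0055,0.1,0,0.045],[0.0875,-0.0055,0.12,0,0.045],[0.0875,-0.0055,0.125,0,0.045],[0.0875,-0.0055,0.125,0,0.045]]' 120
```

```text
clock: 6.55
tool_pos: [0.4893, 0.3404, 0.0774]
ee_rot: [[-0.967, 0.256, -0.0], [0.256, 0.967, -0.0], [0.0, -0.001, -1.0]]
contact_force: [0.8, 0.0, -1.3]
gripper_width: 0.05
grip_force: 124.5
```

```bash
python3 steer.py '[[0,0,0.004,0,0.045],[0,0,0.008,0,0.045],[0,0,0.01,0,0.045],[0,0,0.012,0,0.045],[0,0,0.014,0,0.045],[0,0,0.014,0,0.045]]'
```

```text
clock: 7.15
tool_pos: [0.49, 0.3409, 0.0637]
ee_rot: [[-0.967, 0.255, 0.002], [0.255, 0.967, -0.0], [-0.002, 0.0, -1.0]]
contact_force: [4.3, -4.8, 1.0]
gripper_width: 0.0502
grip_force: 124.9
```

```bash
python3 steer.py '[[-0.001,-0.0005,0.001,0,0.045],[-0.001,-0.0005,0.003,0,0.045],[-0.001,-0.0005,0.005,0,0.045],[-0.001,-0.0005,0.006,0,0.045],[-0.001,-0.0005,0.006,0,0.045]]'
```

```text
clock: 7.65
tool_pos: [0.4908, 0.3405, 0.0587]
ee_rot: [[-0.967, 0.255, 0.002], [0.255, 0.967, 0.0], [-0.002, 0.001, -1.0]]
contact_force: [1.2, -5.3, 8.8]
gripper_width: 0.0501
grip_force: 125.8
```

```bash
python3 steer.py '[[0,-0.0005,0.001,0,0.045],[0,-0.0005,0.002,0,0.045],[0,-0.0005,0.003,0,0.045],[0,-0.0005,0.004,0,0.045],[0,-0.0005,0.004,0,0.045]]'
```

```text
clock: 8.15
tool_pos: [0.4911, 0.3403, 0.0563]
ee_rot: [[-0.967, 0.255, 0.004], [0.255, 0.967, 0.001], [-0.003, 0.002, -1.0]]
contact_force: [-0.9, -5.9, 19.7]
gripper_width: 0.0501
grip_force: 126.9
```

```bash
python3 steer.py '[[0,-0.0005,0.001,0,0.045],[0,-0.0005,0.002,0,0.045],[0,-0.0005,0.003,0,0.045],[0,-0.0005,0.003,0,0.045]]'; python3 -c "
from h import *
im=camrig.get_image('scene');cv2.imwrite('pics/s4.png',cv2.resize(im[90:200,320:460,::-1],None,fx=5,fy=5,interpolation=cv2.INTER_CUBIC))"
```

```text
clock: 8.55
tool_pos: [0.4912, 0.3403, 0.0562]
ee_rot: [[-0.967, 0.255, 0.006], [0.255, 0.967, 0.002], [-0.005, 0.004, -1.0]]
contact_force: [-6.5, -9.1, 38.8]
gripper_width: 0.05
grip_force: 129.2
```

View pics/s4.png

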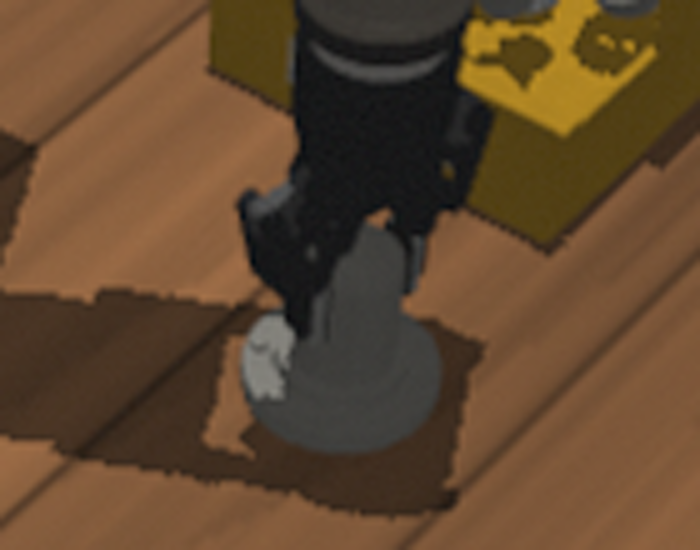

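The cap covers the spigot, its rim on the collar. The force rose to 39 N over 0.1 mm at TCP height 0.056, so it is home. I'll relax the push, then release.

```bash
python3 steer.py '[[0,0,-0.002,0,0.045],[0,0,-0.003,0,0.045],[0,0,-0.003,0,0.085],[0,0,-0.003,0,0.085],[0,0,-0.003,0,0.085],[0,0,-0.003,0,0.085],[0,0,-0.003,0,0.085]]'
```

```text
clock: 9.3
tool_pos: [0.4894, 0.3397, 0.0529]
ee_rot: [[-0.967, 0.255, -0.001], [0.255, 0.967, -0.0], [0.001, -0.0, -1.0]]
contact_force: [0.4, -0.4, 0.0]
gripper_width: 0.0847
grip_force: 0.0
```

```bash
python3 steer.py '[[0,0,-0.02,0,0.085],[0,0,-0.05,0,0.085],[0,0,-0.1,0,0.085],[0,0,-0.14,0,0.085],[-0.05,0,-0.15,0,0.085],[-0.09,0,-0.15,0,0.085],[-0.09,0,-0.15,0,0.085],[-0.09,0,-0.15,0,0.085]]'; python3 -c "
from h import *
ci=camrig.camera_info('wrist');im=camrig.get_image('wrist')
i2=camrig.get_image('scene')
cv2.imwrite('pics/f5.png',np.hstack([cv2.resize(im[20:240,200:420,::-1],(396,396)),cv2.resize(i2[100:200,330:430,::-1],(396,396),interpolation=cv2.INTER_CUBIC)]))"
```

```text
clock: 10.1
tool_pos: [0.5769, 0.3161, 0.2023]
ee_rot: [[-0.967, 0.256, -0.002], [0.256, 0.967, -0.0], [0.002, -0.001, -1.0]]
contact_force: [-0.0, 0.2, -0.2]
gripper_width: 0.085
grip_force: 0.0
```

View pics/f5.png

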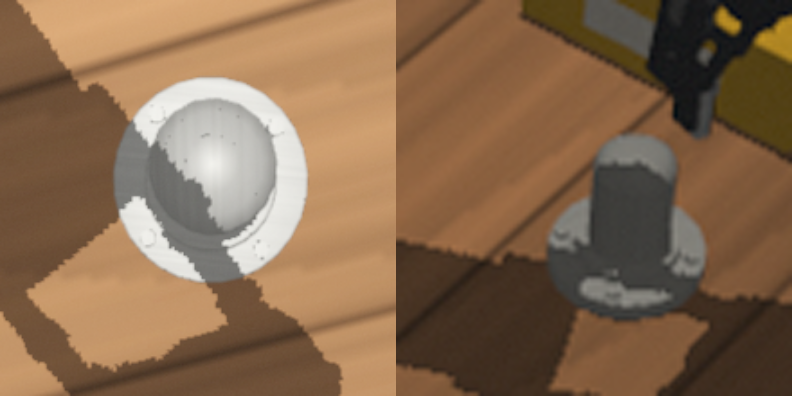

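The cap stands alone and upright on the stand; in the wrist crop its centre is (212,165) and the disc centre (211,180). I'll check its height and centring numerically.

```bash
python3 -c "
from h import *
ci=camrig.camera_info('wrist')
k=220/396
u,v=200+212*k,20+165*k
r=128*k/2
for z in(.075,.08,.091):
    print(z,ray(ci,u,v,z))
print('disc',ray(ci,200+211*k,20+180*k,.008))
print('depth for 26mm radius', ci['fx']*.026/r, 'cam z',ci['xyz'])
cs=camrig.camera_info('scene')
def pr(p):
    q=cs['orientation'].T@(np.array(p)-cs['xyz']);return cs['cx']-cs['fx']*q[0]/q[2],cs['cy']+cs['fy']*q[1]/q[2]
for h in(.022,.033):
    c=np.array([.488,.341,h]);print(h,[((a-330)*3.96,(b-100)*3.96) for a,b in(pr(c+[0,0,.072]),pr(c))])
"
```

```text
0.075 [0.48631588 0.34228036 0.075     ]
0.08 [0.48681061 0.3421249  0.08      ]
0.091 [0.48789902 0.34178291 0.091     ]
disc [0.48663612 0.34200724 0.008     ]
depth for 26mm radius 0.2427347801256352 cam z [0.51228799 0.33411957 0.33748715]
0.022 [(np.float64(236.3587014541552), np.float64(152.33366436689332)), (np.float64(227.34894819986647), np.float64(236.41585143062963))]
0.033 [(np.float64(237.79821285765615), np.float64(138.89963751916235)), (np.float64(228.68089067088687), np.float64(223.98569570431624))]
```

```bash
python3 -c "
from h import *
im=camrig.get_image('scene');c=blobs(im,(360,125,420,190),60,30).reshape(-1,2)
print('seen rows',c[:,1].min(),c[:,1].max(),'cols',c[:,0].min(),c[:,0].max())
cs=camrig.camera_info('scene')
def pr(P):
    q=(P-cs['xyz'])@cs['orientation'];return np.c_[cs['cx']-cs['fx']*q[:,0]/q[:,2],cs['cy']+cs['fy']*q[:,1]/q[:,2]]
t=np.linspace(0,6.28,90)
def ring(r,z):return np.c_[.4875+r*np.cos(t),.341+r*np.sin(t),0*t+z]
R=(.026**2+.014**2)/.028
d=pr(ring(.05,0));d2=pr(ring(.05,.01));print('disc rows',d.max(0),d2.max(0),d2.min(0))
for h in(.022,.033):
    D=np.vstack([pr(ring(np.sqrt(max(R*R-(R-.014+z)**2,0)),h+.058+z)) for z in np.linspace(0,.014,15)])
    print(h,'top row',D[:,1].min(),'front rim row',pr(ring(.026,h))[:,1].max())
g=cv2.cvtColor(im,cv2.COLOR_RGB2GRAY);print(g[128:184,386:391].mean(1).astype(int).tolist())
"
```

```text
seen rows 134 180 cols 369 407
disc rows [406.55080401 180.50370609] [406.95386165 177.74040731] [366.88824242 148.79680695]
0.022 top row 134.77264713335285 front rim row 167.21987396413027
0.033 top row 131.40187033938605 front rim row 164.09335934573238
[112, 109, 104, 94, 85, 87, 110, 123, 124, 124, 126, 128, 115, 82, 62, 64, 64, 64, 64, 63, 63, 61, 60, 61, 61, 61, 61, 61, 61, 61, 60, 61, 61, 61, 61, 62, 60, 61, 62, 63, 65, 64, 63, 69, 92, 119, 125, 127, 125, 91, 61, 63, 54, 78, 94, 95]
```

Seen top row 134 and disc bottom row 180 match the home prediction (134.8 and 180.5), not the unpressed one (131.4). The cap has stayed home.

```bash
python3 -c "
from station import arm, camrig, sense
print(arm.finish_job())"
```

```text
the job is handed in; nothing more can be done
None
```

The cap is pressed fully home on the ribbed stand's collar and stayed there after release, the sleeve was left untouched, and the job was handed in at about 10 s on the robot's clock.

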